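Transfer a brass blank carrier to the next rail and park it in its pocket

TASK

On the jeweller's rack, take the hanging carrier with the round brass blank off its rail: slide it along to the free end, lift it over the end stop, and thread it onto the facing rail over that rail's end stop. Set it down on that rail just inside the stop, then slide it along, riding on the rail, until it drops into the parking pocket, and let go of it there hanging level. Work gently, feeling for the rails and stops instead of ramming them, and leave the square-blank carrier and the tools and tin on the bench alone.

Things in the scene. Friction and masses are not known exactly. Their poses are not given: they have to be found in the camera images.
- carrier: Carrier with the ROUND blank, 0.17 to 0.35 kg: a brass frame closed all round that the rail passes through, so it comes off only over the rail's free end. Window 16 mm wide, 34 high; frame 36 mm long along the rail, 24 wide; walls 4 mm at the sides, 5 top and bottom. Origin: middle of the underside of the frame's top, which rides on the rail at z 170 mm. y along the rail, z up.
- knob (a point): Middle of the upright square wooden knob on the round-blank carrier, 16 x 16 mm, 50 mm tall, 30 mm above the carrier's origin (the knob spans 5 to 55 mm above it). Grip it here: by its upper 30 mm the finger tips clear the end stops.
- blank (a point): Centre of the round brass blank fixed below the frame, 65 mm below the carrier's origin; 56 mm across, 5 mm thick, in the rail's vertical plane. Entering the pocket the carrier first tips nose-down by about 12 degrees and may stick so with its riding face only partly down: push on gently (5 to 12 N) until it drops level.
- rail_a: Starting rail, on the robot's right: fixed steel bar 10 mm wide, 14 high (top z 170 mm, underside 156), 229 long, on a post at its outer end, free at the end facing the other rail. Origin on the bench under the free tip, in the bar's middle plane; the bar runs along -y. Carriers slide on it with dry friction and have 3 mm of sideways play each way; they start in the middle of it.
- stop_a (a point): Top middle of the starting rail's end stop at its free tip: 8 mm long (rail y 0 to -8 mm), as wide as the bar, rising 10 mm over it to z 180 mm. The frame passes over it when lifted 10 to 20 mm (15 is the middle) above riding height; lifted higher it jams under the bar. A like stop stands at the outer end.
- rail_b: Receiving rail, on the robot's left: same bar, heights and play, but from its free tip (origin on the bench under the tip) it runs along +y, 229 mm to its post. Top level at z 170 mm from the end stop to the parking pocket, a recess 44 mm long, 6 deep (floor z 164), ended by a rigid back stop up to z 180. Seated, the carrier's origin is at z 164 mm.
- stop_b (a point): Top middle of the receiving rail's end stop at its free tip: y 0 to 8 mm of that rail, up to z 180 mm. Beyond it, pocket and back stop are on a clamped adjustable insert (brass thumbscrew) whose place is NOT measured: pocket middle anywhere from y 107 to 152 mm. A carrier free to fall drops in by its weight, then meets the back stop: find it by feel.
- neighbour: Second carrier, same frame and knob, with a small SQUARE blank (36 mm), hanging on the starting rail near its post. Origin and axes as for the other carrier. Leave it where it is.
- rotary_tool: Rotary hand tool lying on the bench, about 185 mm long and 42 mm thick; origin under its middle. Leave alone.
- tin: Open aluminium tin 100 x 80 x 30 mm with brass offcuts; origin at the middle of its underside. Leave alone.
- bench_block: Square steel bench block 75 x 75 x 28 mm lying near the gap between the rails; origin at the middle of its underside. Leave alone.
There are look-alikes about, which are no part of the job. Leave any purple look-alike of the carrier alone.

How it is judged:
By the outcome, as a careful person would: the job done as asked, in the order asked, and still so for the second after the job is handed in, with the robot touching nothing.
It also fails if it takes over 58 s, if anything falls off the work surface, if the arm or the gripper's body presses on something with over 40 N, if the wrist force passes 120 N, or if a joint passes its speed limit or range.

ROBOT

A 7-joint arm with a two-finger parallel gripper is mounted at the origin on the work surface. World frame = base frame: x ahead of the robot, y to its left, z up, the work surface at z = 0. Lengths are in m, angles in degrees, forces in N, time in s.
With the tool pointing down it reaches from about 0.35 to 0.775 m from the base axis. Payload 3.1 kg.
Tool frame: the origin (TCP) lies on the mounting face of the last link; the fingertips stand 173 mm ahead of it and the grasp point (between the pads) lies 155 mm ahead of it; y points along the fingers, z is the direction in which the jaws open and shut, and the axes are right-handed (so a half turn about y gives the same grasp; the last joint's range is limited). The gripper opens to 85 mm and grips with 20 to 120 N. Pads are 22 mm wide; open, the fingers measure 114 mm over their backs; the gripper's body (76 mm by 85 mm) begins 54 mm behind the grasp point. The pads swing forward as they close: fully open they stand 13 mm farther back than shut.
Start: joints at [74.845, 17.813, 0.802, 86.603, -0.252, 75.585, -1.558], TCP at [0.122, -0.536, 0.405] pointing down, gripper open.
Joint ranges: [-154.91, 154.91], [-16.99, 109.72], [-72.82, 74.43], [7.12, 147.25], [-82.49, 262.49], [11.32, 116.49], [-174.64, 174.64]. Speed limits (degrees/s): [159.86, 159.86, 180, 180, 180, 180, 180].

INTERFACE

Orientations are given as a 3x3 rotation matrix whose columns are the frame's x, y, z axes.
In Python, from workcell import * gives the robot as it stands.
- The arm moves only by the tool drive_tool, never from a script. Its argument "series" is a list that holds one entry, the list of rows, each a list of 7 numbers: the shift along the tool's x, y, z in mm, then the turn, a rotation vector about the tool's x, y, z in degrees, then the closure, from 0 (fully open) to 1 (shut). In form: [[[tx, ty, tz, ax, ay, az, claw], ...]]. A call has 1 to 5 rows; each row is the pose to reach, as a shift and turn from the pose commanded when the call began, along the tool's axes at that moment; what a row does not reach only later rows make up. A row lasts 1/8 s, in which the tool goes at most 62.5 mm and 10.7 degrees, less where a joint would pass 70% of its speed; a pose out of reach is approached as far as the arm can. A call with a gripper value outside its range is refused whole. The fingers move at their own pace and stop on an object; the grip force is fixed at half the most. Time passes only in rows, so rows that repeat a pose let the fingers close. It gives the time, the measured TCP pose, the force and the opening at its end, in the units of the state.
- state(): the state, without advancing time (a new reading comes with each control period).
- snapshot(name): name is "side" or "top" or "wrist"; returns a dict with "pixels" (480x640x3 uint8, blue, green, red), "z_map" (480x640 float32, m along the optical axis (not along the pixel's ray), 0 where there is no reading), "intrinsics" (3x3 intrinsics, pixels), "T" (4x4, takes a point from camera to world coordinates). Camera axes: x right, y up, looking along -z (the intrinsics and any distortion apply to the point x, -y, -z); pixel columns grow to the right and rows downward; lengths in m; the calibration is good to about 2 mm. The wrist camera is an equidistant fisheye: a pixel r from the principal point sees the ray r / f radians off the axis. A picture is of the moment at which its call begins.
- close_job(): hands the job in, once; it reports no verdict.
The state is a dict: "t": time; "qpos": joint angles; "dq": joint speeds; "effort": joint torques, N m; "position": TCP position; "tcp_rot": TCP orientation; "wrist_force": force on the tool from outside, world axes, zero at the start; "ft_torque": the same for the moment, N m; "opening": opening from 0.0 (shut) to 1.0 (fully open).
Only numpy, scipy, OpenCV 4.12 (cv2) and the standard library are available. Lean on these libraries where they do the work, as an engineer would, in place of code of your own. Each camera call takes 0.05 s, during which the arm holds its last target. There are 200 camera calls.

## Working session

There is one attempt and no reset: what is moved stays moved. The work goes in short steps, Python scripts to look and compute and a tool call to move; the robot and the scene stay as the last step left them, time stands still between calls to the robot, and variables do not carry over. Pictures are saved under pics/ and viewed, about 8 in all and at most 12, crops included, and the job is handed in when it is done.

Besides the shell and the picture viewer there is one more tool, called after "Emit:" as name(argument=value, ...) on one line, values as JSON. drive_tool: Moves the arm, as the interface text tells. Its arguments: {"type":"object","properties":{"series":{"type":"array","items":{"type":"array","items":{"type":"array","items":{"type":"number"}}}}},"required":["series"]}

```bash
ls; mkdir -p pics; python3 - <<'E'
from workcell import *
import cv2,numpy as np
s=state(); print(s)
for n in("side","top"):
    d=snapshot(n); cv2.imwrite(f"pics/{n}0.png",d["pixels"]); np.savez(f"{n}0.npz",**d)
    print(n,d["intrinsics"],d["T"],{k:v for k,v in d.items() if k not in("pixels","z_map","intrinsics","T")})
E
```

```text
pics
{'t': 0.0, 'qpos': array([74.84690303, 17.8619722 ,  0.79918431, 86.69185432, -0.25197077,
       75.58291058, -1.55735289]), 'dq': array([-0.03248293, -0.05851197,  0.03903525, -0.16508351, -0.1287221 ,
       -0.03679765, -0.05508342]), 'effort': array([ 4.77852027e-04, -3.79905903e+01,  1.46238003e-01, -2.30590260e+01,
        1.21454144e-02,  1.37191839e-02, -9.50679322e-07]), 'position': array([ 0.12149217, -0.53609293,  0.40360649]), 'tcp_rot': array([[-9.75258386e-01, -6.03911103e-04,  2.21067218e-01],
       [-2.21068026e-01,  2.27711341e-03, -9.75255732e-01],
       [ 8.55726390e-05, -9.99997225e-01, -2.35427938e-03]]), 'wrist_force': array([ 0.03167111, -0.17742729, -0.39182479]), 'ft_torque': array([-0.01486435,  0.04365129, -0.0242652 ]), 'opening': 1.0002463018615781}
side [[526.86880507   0.         320.3252355 ]
 [  0.         526.86880507 242.81124461]
 [  0.           0.           1.        ]] [[-0.98308604  0.12202791 -0.13656879  0.46972858]
 [-0.18220349 -0.57617123  0.79676132  0.62308292]
 [ 0.01854011  0.80816824  0.5886598   0.68231574]
 [ 0.          0.          0.          1.        ]] {}
top [[615.40091857   0.         322.15939951]
 [  0.         615.40091857 232.74835188]
 [  0.           0.           1.        ]] [[ 0.02135981  0.99515357 -0.09598503  0.49645699]
 [-0.99971096  0.02020026 -0.01303614 -0.10366398]
 [-0.01103404  0.09623574  0.99529741  1.25754839]
 [ 0.          0.          0.          1.        ]] {}
```

View pics/side0.png

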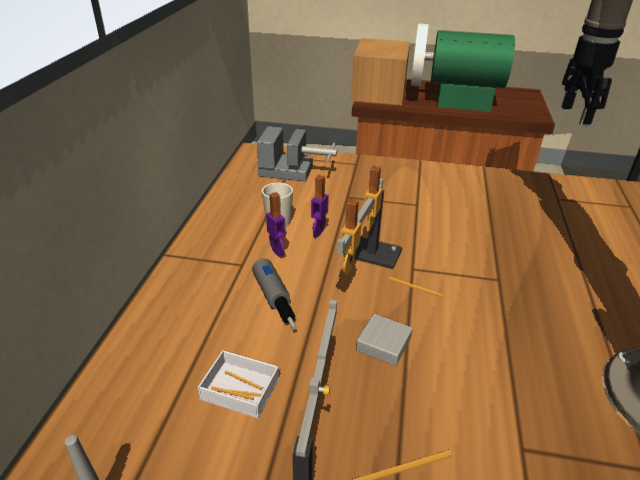

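View pics/top0.png

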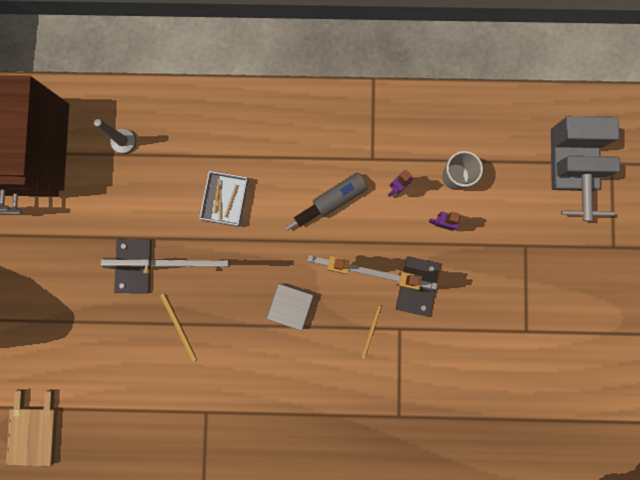

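Top view: the rail_a tip is at about (310,259), the round carrier's knob at (338,264), the neighbour at (411,281) by the post, and the rail_b tip at (228,264), running left to its post at (102,263). In the side view the front carrier has its knob at (351,212) and the thumbscrew is at (325,390). The purple carriers are decoys.

```bash
cat > h.py <<'E'
import numpy as np,cv2
def cloud(d):
    K=d["intrinsics"];z=d["z_map"];v,u=np.indices(z.shape)
    p=np.stack([(u-K[0,2])/K[0,0]*z,-(v-K[1,2])/K[1,1]*z,-z],-1)
    return p@d["T"][:3,:3].T+d["T"][:3,3]
def ray(d,u,v):
    K=d["intrinsics"];r=np.array([(u-K[0,2])/K[0,0],-(v-K[1,2])/K[1,1],-1]);r=d["T"][:3,:3]@r
    return d["T"][:3,3],r/np.linalg.norm(r)
def onz(d,u,v,z):
    o,r=ray(d,u,v);return o+r*(z-o[2])/r[2]
def tri(d1,p1,d2,p2):
    o1,r1=ray(d1,*p1);o2,r2=ray(d2,*p2)
    t=np.linalg.lstsq(np.stack([r1,-r2],1),o2-o1,rcond=None)[0]
    a,b=o1+r1*t[0],o2+r2*t[1];return (a+b)/2,np.linalg.norm(a-b)
E
python3 - <<'E'
from h import *
np.set_printoptions(precision=4,suppress=True)
D={n:dict(np.load(n+"0.npz")) for n in("side","top")}
for n,d in D.items():
    P=cloud(d);im=d["pixels"];hsv=cv2.cvtColor(im,cv2.COLOR_BGR2HSV);H,S,V=[hsv[...,i].astype(int) for i in range(3)]
    roi=(P[...,0]>.35)&(P[...,0]<.6)&(P[...,1]>-.45)&(P[...,1]<.3)&(d["z_map"]>0)
    gray=(S<70)&roi&(P[...,2]>.145)&(P[...,2]<.19)
    for nm,s in(("A",P[...,1]<-.07),("B",P[...,1]>-.05)):
        m=gray&s;q=P[m]
        if len(q)<20:print(n,nm,len(q));continue
        t=(P[...,2]>.162)&(P[...,2]<.174)&m; l=P[t][:,:2]
        vx=cv2.fitLine(l.astype(np.float32),cv2.DIST_HUBER,0,.001,.001).ravel()
        print(n,nm,len(q),"y",q[:,1].min(),q[:,1].max(),"z",np.percentile(q[:,2],[5,50,90,98]),"line",vx,"ang",np.degrees(np.arctan2(vx[0],vx[1])))
        i=np.argmax(q[:,1]) if nm=="A" else np.argmin(q[:,1]);print("  tip",q[i])
    wood=roi&(P[...,2]>.165)&(P[...,2]<.25)&(S>80)
    k,lab,st,c=cv2.connectedComponentsWithStats(wood.astype(np.uint8))
    for i in range(1,k):
        if st[i,4]>15:
            q=P[lab==i];top=q[q[:,2]>np.percentile(q[:,2],98)-.004]
            print(n,"wood",st[i],"ztop",np.percentile(q[:,2],98),"topmean",top.mean(0),len(top),"ctr",c[i])
E
python3 -c "
import cv2
a=cv2.imread('pics/top0.png')[235:310,80:460];b=cv2.imread('pics/side0.png')[150:480,270:420]
a=cv2.resize(a,None,fx=2.1,fy=2.1,interpolation=2);b=cv2.resize(b,None,fx=1.8,fy=1.8,interpolation=2)
import numpy as np
c=np.zeros((600,800,3),np.uint8);c[:a.shape[0],:a.shape[1]]=a;b=b[:430];
b2=cv2.resize(cv2.imread('pics/side0.png')[155:295,310:420],None,fx=3,fy=3,interpolation=2)
c[170:170+b2.shape[0],:b2.shape[1]]=b2
b3=cv2.resize(cv2.imread('pics/side0.png')[295:480,270:420],None,fx=2.3,fy=2.3,interpolation=2)
c[170:170+b3.shape[0],400:400+b3.shape[1]]=b3
cv2.imwrite('pics/crop.png',c)"
```

```text
side A 283 y -0.28751980327927795 -0.0705903372435942 z [0.1608 0.1712 0.1736 0.1818] line [ 0.194   0.981   0.5311 -0.1712] ang 11.1837635
  tip [ 0.549  -0.0706  0.1673]
side B 1432 y 0.07391268309060017 0.29998729467718 z [0.1574 0.166  0.1754 0.1818] line [ 0.0086 -1.      0.5417  0.2034] ang 179.50449
  tip [0.5424 0.0739 0.18  ]
side wood [364 166  19  37 399] ztop 0.2276213363244696 topmean [ 0.5189 -0.2428  0.2264] 49 ctr [374.0677 184.1353]
side wood [341 199  20  41 488] ztop 0.2275212656755268 topmean [ 0.5444 -0.1171  0.2264] 62 ctr [351.4672 219.3217]
side wood [323 384   7  11  58] ztop 0.17649611226363143 topmean [0.527  0.2219 0.1746] 35 ctr [326.3621 389.2931]
top A 547 y -0.2921735115614173 -0.07085916886206349 z [0.1569 0.1709 0.175  0.1815] line [ 0.1958  0.9806  0.5352 -0.1706] ang 11.293558
  tip [ 0.5574 -0.0709  0.1785]
top B 806 y 0.07442198616604584 0.2999328332245798 z [0.1575 0.1681 0.1752 0.1826] line [ 0.0124 -0.9999  0.5429  0.1618] ang 179.28978
  tip [0.5437 0.0744 0.1801]
top wood [328 256  23  18 290] ztop 0.22908860523089142 topmean [ 0.5453 -0.1196  0.2272] 61 ctr [338.5207 264.2828]
top wood [143 269   8   4  28] ztop 0.17691683520306842 topmean [0.5275 0.2195 0.175 ] 19 ctr [146.6429 270.5714]
top wood [399 272  23  18 294] ztop 0.22803716837516047 topmean [ 0.5202 -0.2456  0.2263] 82 ctr [409.9082 280.1769]
```

View pics/crop.png

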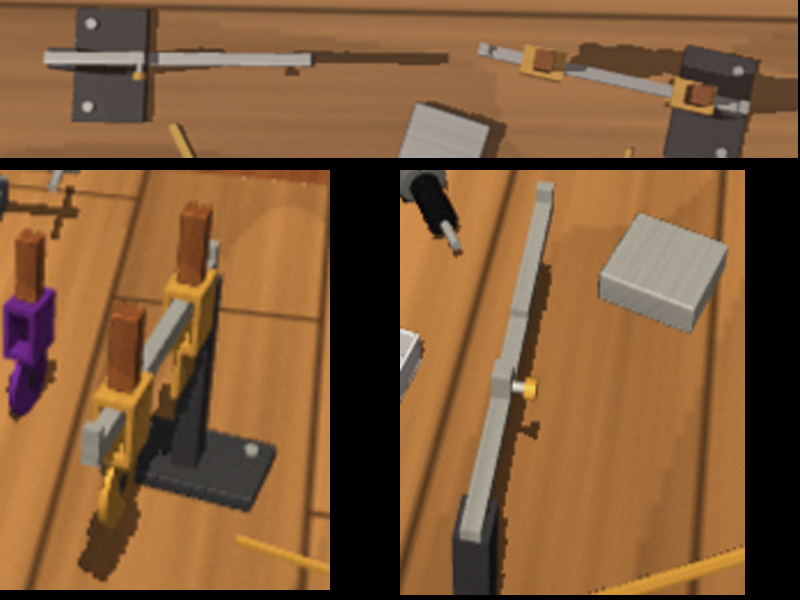

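The crop confirms the round blank hangs on the front carrier. It also shows the pocket step on rail B, with its back stop next to the thumbscrew. Next I refine the rail axes, stops, knob and pocket profile.

```bash
python3 - <<'E'
from h import *
np.set_printoptions(precision=4,suppress=True,linewidth=150)
D={n:dict(np.load(n+"0.npz")) for n in("side","top")}
for n,d in D.items():
    P=cloud(d);hsv=cv2.cvtColor(d["pixels"],cv2.COLOR_BGR2HSV);S=hsv[...,1]
    X,Y,Z=P[...,0],P[...,1],P[...,2]
    ok=(d["z_map"]>0)&(X>.48)&(X<.58)&(S<75)
    for nm,s in(("A",(Y>-.3)&(Y<-.06)),("B",(Y>.06)&(Y<.31))):
        q=P[ok&s&(Z>.1675)&(Z<.1725)]; f=np.polyfit(q[:,1],q[:,0],1)
        r=q[:,0]-np.polyval(f,q[:,1]);print(n,nm,"x=%.4f*y+%.4f"%tuple(f),"std",r.std(),np.percentile(r,[2,98]),len(q))
        st=P[ok&s&(Z>.1765)&(Z<.186)];
        for a in np.arange(-.3,.31,.02):
            w=st[(st[:,1]>=a)&(st[:,1]<a+.02)]
            if len(w):print("   stop",w.mean(0),len(w),"y",w[:,1].min(),w[:,1].max())
    for y in np.arange(.16,.235,.004):
        q=P[ok&(Y>=y)&(Y<y+.004)&(Z>.15)&(abs(X-.543)<.0045)]
        if len(q):print("%.3f"%y,"z %.4f max %.4f"%(np.median(q[:,2]),q[:,2].max()),len(q),end=" | ")
    print()
    for lo,hi in((-.15,-.09),(-.28,-.21)):
        q=P[(Y>lo)&(Y<hi)&(X>.45)&(X<.6)&(Z>.19)&(Z<.24)&(d["z_map"]>0)]
        t=q[q[:,2]>.2235];print("knob top",t.mean(0),cv2.minAreaRect((t[:,:2]*1000).astype(np.float32)))
E
```

```text
side A x=0.2057*y+0.5678 std 0.0031935948121339045 [-0.0042  0.0062] 179
   stop [ 0.5085 -0.2837  0.1805] 10 y -0.2871584273449427 -0.28085135335972755
   stop [ 0.5542 -0.0683  0.1802] 34 y -0.07409682645953863 -0.06392588195890692
side B x=-0.0293*y+0.5463 std 0.0032600730964447845 [-0.0061  0.0057] 404
   stop [0.5432 0.0776 0.1814] 16 y 0.07391268309060017 0.07953174917945383
   stop [0.5434 0.0823 0.18  ] 26 y 0.08046155131408861 0.08401787503114133
   stop [0.542  0.2169 0.181 ] 33 y 0.21426422820056606 0.21929555593432054
   stop [0.5416 0.2244 0.1805] 59 y 0.220278193970866 0.22842922183459813
0.160 z 0.1709 max 0.1721 15 | 0.164 z 0.1714 max 0.1723 17 | 0.168 z 0.1686 max 0.1729 40 | 0.172 z 0.1652 max 0.1674 19 | 0.176 z 0.1648 max 0.1664 16 | 0.180 z 0.1652 max 0.1662 18 | 0.184 z 0.1657 max 0.1676 20 | 0.188 z 0.1652 max 0.1671 14 | 0.192 z 0.1654 max 0.1671 20 | 0.196 z 0.1653 max 0.1667 17 | 0.200 z 0.1657 max 0.1663 6 | 0.212 z 0.1812 max 0.1824 6 | 0.216 z 0.1811 max 0.1828 21 | 0.220 z 0.1817 max 0.1832 18 | 0.224 z 0.1738 max 0.1841 82 | 0.228 z 0.1654 max 0.1785 1
[... 1397 characters left out ...]
.1651 max 0.1685 11 | 0.184 z 0.1652 max 0.1682 14 | 0.188 z 0.1656 max 0.1720 10 | 0.192 z 0.1649 max 0.1672 11 | 0.196 z 0.1657 max 0.1691 10 | 0.200 z 0.1658 max 0.1682 11 | 0.204 z 0.1653 max 0.1719 14 | 0.208 z 0.1646 max 0.1664 8 | 0.212 z 0.1714 max 0.1840 25 | 0.216 z 0.1820 max 0.1846 11 | 0.220 z 0.1811 max 0.1828 12 | 0.224 z 0.1813 max 0.1842 7 | 0.228 z 0.1669 max 0.1670 2 | 0.232 z 0.1651 max 0.1700 11 | 
knob top [ 0.5457 -0.1194  0.2265] ((545.7178955078125, -119.46605682373047), (15.522536277770996, 15.663979530334473), 77.93011474609375)
knob top [ 0.5203 -0.2454  0.2262] ((520.4047241210938, -245.25465393066406), (16.019981384277344, 15.781594276428223), 77.38494110107422)
```

```bash
cat >> h.py <<'E'
def plan(x,y,z,yaw):
    "delta in tool axes (mm, deg) to bring grasp point to x,y,z with tool z along -(sin yaw, cos yaw), tool pointing down"
    from workcell import state
    from scipy.spatial.transform import Rotation as Ro
    s=state();R=s["tcp_rot"];a=np.radians(yaw)
    Z=np.array([-np.sin(a),-np.cos(a),0]);Y=np.array([0,0,-1.]);G=np.stack([np.cross(Y,Z),Y,Z],1)
    t=R.T@(np.array([x,y,z+.155])-s["position"])*1e3
    print("t",s["t"],"shift",t.round(1),"turn",Ro.from_matrix(R.T@G).as_rotvec(degrees=True).round(2),"F",s["wrist_force"].round(2),"open",round(s["opening"],3))
E
python3 -c "
from h import *
plan(.5451,-.1185,.255,11.6)"
```

```text
t 0.1 shift [-505.4   -5.7 -313.7] turn [ 0.12 24.37  0.03] F [ 0.51 -0.09 -0.19] open 1.003
```

Emit:
drive_tool(series=[[[-50,0,-31,0,5,0,0],[-100,0,-62,0,10,0,0],[-150,0,-93,0,15,0,0],[-200,0,-124,0,20,0,0],[-250,0,-156,0,24.4,0,0]]])

```text
t: 0.72
position: [0.3318, -0.3274, 0.4044]
tcp_rot: [[-0.979, -0.0, -0.204], [0.204, 0.0, -0.979], [0.0, -1.0, -0.0]]
wrist_force: [0.2, -1.2, -0.4]
opening: 1.0
```

```bash
python3 -c "
from h import *
plan(.5451,-.1185,.255,11.6)"
```

```text
t 0.725 shift [-166.1   -5.7 -248.1] turn [ 0.   -0.19  0.02] F [ 0.17 -1.22 -0.35] open 1.0
```

Emit:
drive_tool(series=[[[-33,-6,-50,0,0,0,0],[-66,-6,-99,0,0,0,0],[-100,-6,-149,0,0,0,0],[-133,-6,-198,0,0,0,0.3],[-166,-6,-248,0,0,0,0.3]]])

```text
t: 1.35
position: [0.5444, -0.1184, 0.4102]
tcp_rot: [[-0.979, -0.001, -0.202], [0.202, -0.0, -0.979], [0.001, -1.0, 0.0]]
wrist_force: [0.5, -0.5, 0.0]
opening: 0.698
```

Emit:
drive_tool(series=[[[0,0,0,0,0,0,0.3]]])

```text
t: 1.48
position: [0.5459, -0.1134, 0.4097]
tcp_rot: [[-0.982, 0.0, -0.191], [0.191, 0.005, -0.982], [0.001, -1.0, -0.005]]
wrist_force: [0.3, 0.8, 0.2]
opening: 0.698
```

```bash
python3 -c "
from h import *
from workcell import *
d=snapshot('wrist');cv2.imwrite('pics/w1.png',d['pixels']);np.savez('w1.npz',**d);print(d['intrinsics'],d['T'])
d=snapshot('side');cv2.imwrite('pics/s1.png',d['pixels'][100:340,240:560])
plan(.5451,-.1185,.212,11.6)"
```

```text
[[371.64829954   0.         318.92234631]
 [  0.         371.64829954 241.63169758]
 [  0.           0.           1.        ]] [[-0.18930695  0.9322387   0.30837296  0.62664675]
 [-0.98190353 -0.17802369 -0.06459901 -0.12888223]
 [-0.005324   -0.31502153  0.94906959  0.37862494]
 [ 0.          0.          0.          1.        ]]
t 1.575 shift [-1.5 42.8 -1. ] turn [-0.03  0.06  0.11] F [-0.77 -0.74 -1.02] open 0.699
```

View pics/w1.png

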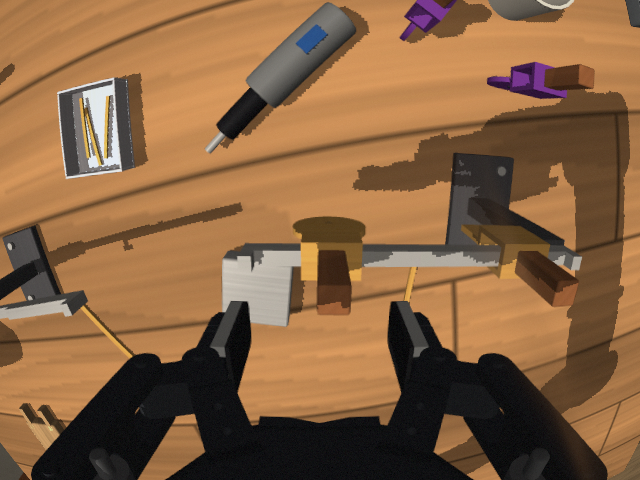

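Wrist view: the knob at about (333,280) lies between the open pads at (233,335) and (403,335). The rail runs level in the image, with stop A at (245,253), the neighbour at (545,265), and rail B at the lower left. I'll measure the knob and stops from this second viewpoint with the fisheye model.

```bash
cat >> h.py <<'E'
def fcloud(d):
    K=d["intrinsics"];z=d["z_map"];v,u=np.indices(z.shape)
    a=(u-K[0,2])/K[0,0];b=(v-K[1,2])/K[1,1];r=np.hypot(a,b)+1e-9;k=np.tan(r)/r
    p=np.stack([a*k*z,-b*k*z,-z],-1)
    return p@d["T"][:3,:3].T+d["T"][:3,3]
E
cat > m.py <<'E'
from h import *
np.set_printoptions(precision=4,suppress=True,linewidth=150)
def meas(f):
    d=dict(np.load(f));P=fcloud(d);hsv=cv2.cvtColor(d["pixels"],cv2.COLOR_BGR2HSV);S=hsv[...,1];V=hsv[...,2]
    X,Y,Z=P[...,0],P[...,1],P[...,2];ok=(d["z_map"]>0)&(X>.48)&(X<.60)
    kn=P[ok&(S>80)&(Z>.222)&(Z<.232)&(Y>-.16)&(Y<.25)]
    if len(kn):print("knob top",kn.mean(0),cv2.minAreaRect((kn[:,:2]*1000).astype(np.float32)))
    for nm,lo,hi in(("A",-.3,-.05),("B",.06,.2)):
        q=P[ok&(S<75)&(V>60)&(Y>lo)&(Y<hi)&(Z>.1675)&(Z<.1725)&(abs(X-(.546+(.21*(Y+.115) if nm=="A" else -.003)))<.01)]
        if len(q)>10:print(nm,"line slope,x0",np.polyfit(q[:,1],q[:,0],1),"mid",q.mean(0),len(q))
        q=P[ok&(S<75)&(V>60)&(Y>(-.09 if nm=="A" else .06))&(Y<(-.05 if nm=="A" else .1))&(Z>.1765)&(Z<.185)]
        if len(q)>3:print(nm,"stop",q.mean(0),q.min(0),q.max(0),len(q))
if __name__=="__main__":
    import sys;meas(sys.argv[1])
E
python3 m.py w1.npz
```

```text
knob top [ 0.5478 -0.1197  0.2245] ((547.269287109375, -119.83992004394531), (15.760544776916504, 16.25358772277832), 79.01559448242188)
A line slope,x0 [0.1975 0.571 ] mid [ 0.5384 -0.1648  0.1697] 3232
A stop [ 0.5575 -0.07    0.1794] [ 0.5515 -0.0746  0.1765] [ 0.5627 -0.0653  0.1815] 250
B line slope,x0 [-0.0335  0.5494] mid [0.5452 0.1258 0.1697] 690
B stop [0.5456 0.0782 0.1795] [0.5401 0.0731 0.1766] [0.5503 0.0834 0.1808] 109
```

Emit:
drive_tool(series=[[[-3,22,-0.5,0,0.4,0,0.3],[-3,43,-0.5,0,0.4,0,0.3],[-3,43,-0.5,0,0.4,0,0.6],[-3,43,-0.5,0,0.4,0,1],[-3,43,-0.5,0,0.4,0,1]]])

```text
t: 2.2
position: [0.5466, -0.1202, 0.369]
tcp_rot: [[-0.978, 0.002, -0.209], [0.209, -0.001, -0.978], [-0.002, -1.0, 0.0]]
wrist_force: [-0.2, -0.4, 1.4]
opening: 0.176
```

Emit:
drive_tool(series=[[[0,0,0,0,0,0,1],[0,0,0,0,0,0,1],[0,0,0,0,0,0,1]]])

```text
t: 2.58
position: [0.5467, -0.1201, 0.3689]
tcp_rot: [[-0.978, 0.002, -0.209], [0.209, -0.001, -0.978], [-0.002, -1.0, 0.001]]
wrist_force: [-0.9, -1.0, 5.7]
opening: 0.178
```

```bash
python3 -c "
from h import *
from workcell import *
plan(.5465,-.119,.212,11.4);print(state()['ft_torque'],state()['position'])"
```

```text
t 2.575 shift [ 0.5  1.9 -1. ] turn [-0.05 -0.65 -0.12] F [-0.94 -1.01  5.74] open 0.178
[-0.33836839  0.29894347 -0.06349315] [ 0.54674177 -0.12005644  0.36890346]
```

Grip is on, at an opening of 15 mm. There is a slight down-press on the rail, so I'll relieve it and slide towards the stop.

Emit:
drive_tool(series=[[[0,-1,0,0,0,0,1],[0,-1,-6,0,0,0,1],[0,-1,-12,0,0,0,1],[0,-1,-18,0,0,0,1],[0,-1,-22,0,0,0,1]]])

```text
t: 3.2
position: [0.5512, -0.0978, 0.3689]
tcp_rot: [[-0.978, 0.0, -0.208], [0.208, -0.001, -0.978], [-0.0, -1.0, 0.001]]
wrist_force: [-1.8, -3.5, 5.3]
opening: 0.179
```

Emit:
drive_tool(series=[[[0,0,-1,0,0,0,1],[0,0,-2,0,0,0,1],[0,0,-2,0,0,0,1]]])

```text
t: 3.58
position: [0.5515, -0.0965, 0.3689]
tcp_rot: [[-0.978, 0.0, -0.209], [0.209, -0.001, -0.978], [-0.0, -1.0, 0.001]]
wrist_force: [-0.6, -3.8, 5.2]
opening: 0.171
```

Emit:
drive_tool(series=[[[0,0,-1,0,0,0,1],[0,0,-2,0,0,0,1],[0,0,-2,0,0,0,1]]])

```text
t: 3.95
position: [0.5519, -0.0947, 0.3689]
tcp_rot: [[-0.978, 0.0, -0.209], [0.209, -0.001, -0.978], [-0.0, -1.0, 0.001]]
wrist_force: [-0.1, -4.2, 4.6]
opening: 0.179
```

Emit:
drive_tool(series=[[[0,-1,-1,0,0,0,1],[0,-2,-2,0,0,0,1],[0,-2,-2,0,0,0,1]]])

```text
t: 4.32
position: [0.552, -0.0915, 0.3693]
tcp_rot: [[-0.978, -0.003, -0.208], [0.208, 0.002, -0.978], [0.003, -1.0, -0.001]]
wrist_force: [-0.4, 0.3, -3.1]
opening: 0.172
```

Emit:
drive_tool(series=[[[0,0,-1,0,0,0,1],[0,0,-2,0,0,0,1],[0,0,-2,0,0,0,1]]])

```text
t: 4.7
position: [0.5523, -0.091, 0.3701]
tcp_rot: [[-0.978, -0.002, -0.209], [0.209, -0.001, -0.978], [0.002, -1.0, 0.001]]
wrist_force: [-1.6, -2.5, -3.5]
opening: 0.175
```

Emit:
drive_tool(series=[[[0,0,-1,0,0,0,1],[0,0,-1,0,0,0,1]]])

```text
t: 4.95
position: [0.5524, -0.0907, 0.3702]
tcp_rot: [[-0.978, -0.002, -0.21], [0.21, -0.002, -0.978], [0.002, -1.0, 0.003]]
wrist_force: [-2.2, -5.1, -3.7]
opening: 0.178
```

Contact with stop A felt at y = -0.091, where it was expected. Weight is about 3.5 N and riding TCP z is about 0.369. I'll back off, lift 15 mm and cross.

Emit:
drive_tool(series=[[[0,0,3,0,0,0,1],[0,-7,3,0,0,0,1],[0,-14,3,0,0,0,1],[0,-14,3,0,0,0,1]]])

```text
t: 5.45
position: [0.5531, -0.0912, 0.3863]
tcp_rot: [[-0.978, 0.004, -0.207], [0.207, 0.001, -0.978], [-0.004, -1.0, -0.002]]
wrist_force: [0.1, -0.0, -2.6]
opening: 0.175
```

```bash
python3 -c "
from h import *
from workcell import *
d=snapshot('wrist');cv2.imwrite('pics/w2.png',d['pixels']);np.savez('w2.npz',**d)
plan(.5517,-.0937,.229,11.4);print(state()['position'])
import m;m.meas('w2.npz')"
```

```text
t 5.5 shift [0.6 1.7 2.5] turn [ 0.07 -0.57 -0.13] F [-0.62 -1.28 -2.07] open 0.176
[ 0.55281983 -0.09140871  0.38567428]
knob top [ 0.5614 -0.0932  0.227 ] ((563.171875, -93.3322982788086), (41.65190887451172, 6.336101531982422), 77.06463623046875)
A line slope,x0 [0.1984 0.5712] mid [ 0.5375 -0.1701  0.1696] 3447
A stop [ 0.5578 -0.0688  0.1796] [ 0.5519 -0.072   0.1767] [ 0.563  -0.0652  0.1816] 204
B line slope,x0 [-0.0323  0.5494] mid [0.5454 0.1247 0.1696] 837
B stop [0.5458 0.0783 0.1794] [0.5403 0.0734 0.1765] [0.5509 0.0833 0.1809] 129
```

View pics/w2.png

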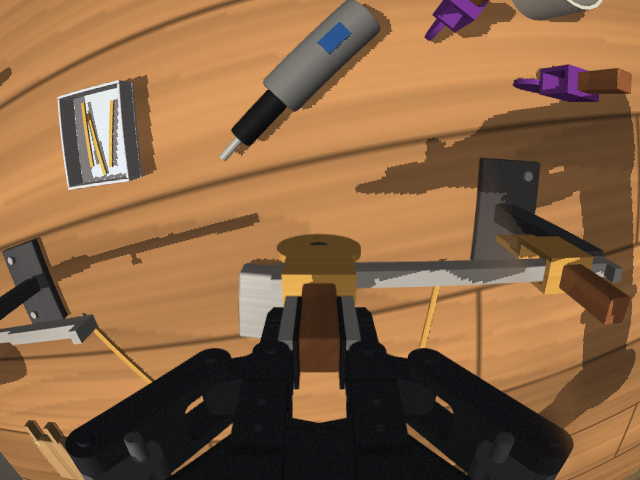

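Wrist view: the knob is gripped at (319,320), the frame is lifted beside stop A, and rail B's tip at the lower left is clear. Measured lift is about 16.8 mm, so I'll trim it to 15 and pass over the stop.

Emit:
drive_tool(series=[[[0,1.5,0,0,0,0,1],[0.1,1.5,-7,0,0,0,1],[0.2,1.5,-14,0,0,0,1],[0.3,1.5,-21,0,0,0,1],[0.4,1.5,-28,0,0,0,1]]])

```text
t: 6.12
position: [0.5579, -0.0641, 0.3832]
tcp_rot: [[-0.978, -0.0, -0.208], [0.208, 0.0, -0.978], [0.0, -1.0, -0.0]]
wrist_force: [-0.1, -0.9, -2.3]
opening: 0.173
```

Emit:
drive_tool(series=[[[0.1,0,-7,0,0,0,1],[0.2,0,-14,0,0,0,1],[0.3,0,-21,0,0,0,1],[0.4,0,-30,0,0,0,1],[0.4,0,-36,0,0,0,1]]])

```text
t: 6.75
position: [0.565, -0.0286, 0.3832]
tcp_rot: [[-0.978, 0.0, -0.208], [0.208, 0.0, -0.978], [-0.0, -1.0, -0.0]]
wrist_force: [-0.6, -0.1, -2.4]
opening: 0.178
```

```bash
python3 -c "
from h import *
plan(.5475,.030,.229,-1.5)
from workcell import *;print(state()['position'])"
```

```text
t 6.75 shift [ 29.3  -0.7 -53.7] turn [  0.02 -13.49  -0.  ] F [-0.56 -0.11 -2.41] open 0.178
[ 0.56503456 -0.02861909  0.38322965]
```

Emit:
drive_tool(series=[[[6,-0.7,-11,0,-3,0,1],[12,-0.7,-22,0,-6,0,1],[18,-0.7,-33,0,-9,0,1],[24,-0.7,-44,0,-12,0,1],[29.3,-0.7,-53.7,0,-13.5,0,1]]])

```text
t: 7.38
position: [0.5471, 0.0301, 0.3839]
tcp_rot: [[-1.0, 0.0, 0.028], [-0.028, 0.0, -1.0], [-0.0, -1.0, -0.0]]
wrist_force: [0.1, 0.5, -3.0]
opening: 0.178
```

Emit:
drive_tool(series=[[[0,0,0,0,0,0,1]]])

```text
t: 7.5
position: [0.5471, 0.0306, 0.384]
tcp_rot: [[-1.0, 0.0, 0.028], [-0.028, 0.001, -1.0], [-0.0, -1.0, -0.001]]
wrist_force: [-0.5, -0.2, -1.4]
opening: 0.177
```

```bash
python3 -c "
from h import *
from workcell import *
d=snapshot('wrist');np.savez('w3.npz',**d)
t=snapshot('top');s=snapshot('side')
c=np.zeros((600,800,3),np.uint8)
a=cv2.resize(d['pixels'][200:440,60:440],None,fx=1.45,fy=1.45);c[:a.shape[0],:a.shape[1]]=a
b=cv2.resize(s['pixels'][210:340,270:420],None,fx=1.9,fy=1.9);c[350:350+b.shape[0],:b.shape[1]]=b
b=cv2.resize(t['pixels'][230:300,180:330],None,fx=3,fy=3);c[360:360+b.shape[0],320:320+b.shape[1]]=b
cv2.imwrite('pics/c3.png',c)
import m;m.meas('w3.npz')
plan(.545,.1045,.229,-1.5);print(state()['position'])
for n,q,f in(('w',d,fcloud),('t',t,cloud),('s',s,cloud)):
    P=f(q);h=cv2.cvtColor(q['pixels'],cv2.COLOR_BGR2HSV)
    k=P[(h[...,1]>110)&(h[...,0]>12)&(h[...,2]>80)&(P[...,2]>.16)&(P[...,2]<.193)&(P[...,1]>0)&(P[...,1]<.07)&(abs(P[...,0]-.545)<.03)]
    if len(k)>9:print(n,'frame',np.median(k,0),np.percentile(k,[3,97],axis=0),len(k))
"
```

```text
knob top [0.5551 0.0307 0.2269] ((556.935546875, 30.796960830688477), (5.980032920837402, 41.795013427734375), 2.466290235519409)
A line slope,x0 [0.2015 0.5716] mid [ 0.5442 -0.136   0.1696] 2102
A stop [ 0.5574 -0.0695  0.1796] [ 0.5522 -0.0743  0.177 ] [ 0.5627 -0.0647  0.1811] 199
B line slope,x0 [-0.0207  0.548 ] mid [0.5454 0.1235 0.1696] 2230
B stop [0.5461 0.0785 0.1795] [0.5403 0.0744 0.1765] [0.5511 0.0828 0.1818] 296
t 7.65 shift [  0.7  -0.2 -76.2] turn [-0.05 -0.09 -0.  ] F [ 1.13  0.54 -2.93] open 0.175
[0.5476 0.0284 0.3838]
w frame [0.5584 0.0312 0.1874] [[0.548  0.0139 0.1621]
 [0.5596 0.048  0.1906]] 2681
s frame [0.5419 0.0441 0.1899] [[0.5331 0.0147 0.1619]
 [0.5565 0.0477 0.1925]] 272
```

View pics/c3.png

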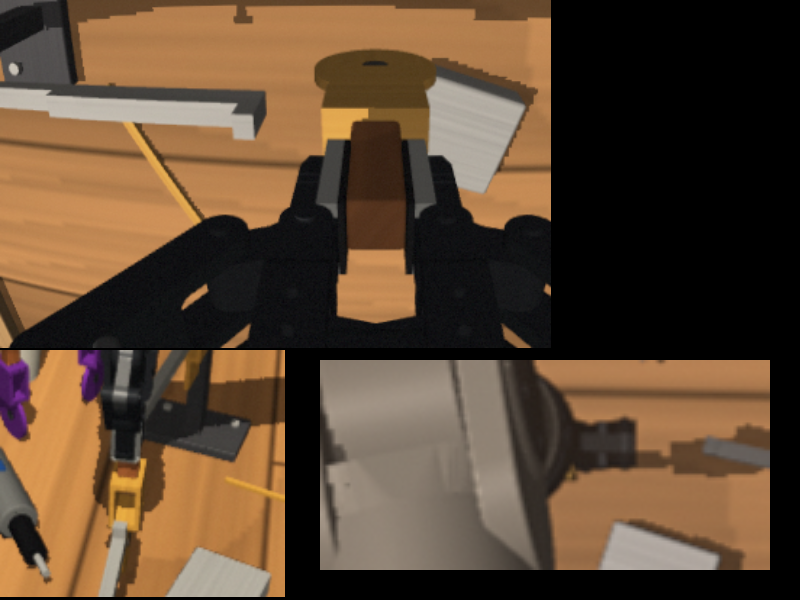

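Composite: in the wrist crop, rail B's tip at (250,110) lines up with the frame. The side crop shows the window facing the tip at (125,505). The lateral offset is under 1 mm in both views, so I'll thread over stop B slowly while watching force.

Emit:
drive_tool(series=[[[0.1,0,-7,0,0,0,1],[0.2,0,-14,0,0,0,1],[0.2,0,-21,0,0,0,1],[0.3,0,-28,0,0,0,1],[0.3,0,-34,0,0,0,1]]])

```text
t: 8.28
position: [0.5462, 0.0638, 0.3839]
tcp_rot: [[-1.0, -0.0, 0.026], [-0.026, 0.0, -1.0], [0.0, -1.0, -0.0]]
wrist_force: [-0.2, 0.2, -2.1]
opening: 0.174
```

Emit:
drive_tool(series=[[[0,0,-7,0,0,0,1],[0,0,-14,0,0,0,1],[0,0,-21,0,0,0,1],[0,0,-28,0,0,0,1],[0,0,-35,0,0,0,1]]])

```text
t: 8.9
position: [0.5454, 0.0985, 0.3839]
tcp_rot: [[-1.0, -0.0, 0.026], [-0.026, -0.0, -1.0], [0.0, -1.0, 0.0]]
wrist_force: [0.6, -0.1, -2.9]
opening: 0.176
```

Emit:
drive_tool(series=[[[0,0,-4,0,0,0,1],[0,0,-8,0,0,0,1],[0,0,-8,0,0,0,1]]])

```text
t: 9.28
position: [0.5451, 0.1064, 0.3839]
tcp_rot: [[-1.0, -0.0, 0.026], [-0.026, 0.0, -1.0], [0.0, -1.0, -0.0]]
wrist_force: [0.3, 0.1, -2.8]
opening: 0.174
```

Emit:
drive_tool(series=[[[0,4,0,0,0,0,1],[0,8,0,0,0,0,1],[0,11,0,0,0,0,1],[0,13,0,0,0,0,1],[0,13,0,0,0,0,1]]])

```text
t: 9.9
position: [0.5451, 0.106, 0.3706]
tcp_rot: [[-1.0, -0.0, 0.026], [-0.026, -0.0, -1.0], [0.0, -1.0, 0.0]]
wrist_force: [0.1, 0.5, -1.9]
opening: 0.17
```

Emit:
drive_tool(series=[[[0,1,0,0,0,0,1],[0,2,0,0,0,0,1],[0,2,0,0,0,0,1]]])

```text
t: 10.28
position: [0.5452, 0.1061, 0.369]
tcp_rot: [[-1.0, 0.0, 0.026], [-0.026, 0.0, -1.0], [-0.0, -1.0, -0.0]]
wrist_force: [-0.2, 0.0, -1.9]
opening: 0.174
```

Emit:
drive_tool(series=[[[0,0.5,0,0,0,0,1],[0,1,0,0,0,0,1],[0,1,0,0,0,0,1]]])

```text
t: 10.65
position: [0.5452, 0.1062, 0.3689]
tcp_rot: [[-1.0, 0.001, 0.026], [-0.026, -0.0, -1.0], [-0.001, -1.0, 0.0]]
wrist_force: [-2.1, -0.6, 5.8]
opening: 0.178
```

Landed at exactly the riding height (0.3689, 5.8 N). Next I ease the press and slide along, riding lightly.

Emit:
drive_tool(series=[[[0,-0.5,0,0,0,0,1],[0,-0.5,-6,0,0,0,1],[0,-0.5,-12,0,0,0,1],[0,-0.5,-18,0,0,0,1],[0,-0.5,-24,0,0,0,1]]])

```text
t: 11.28
position: [0.5453, 0.1294, 0.3689]
tcp_rot: [[-1.0, 0.002, 0.025], [-0.025, -0.002, -1.0], [-0.002, -1.0, 0.002]]
wrist_force: [-0.9, -5.3, 6.2]
opening: 0.177
```

Emit:
drive_tool(series=[[[0,0,-6,0,0,0,1],[0,0,-12,0,0,0,1],[0,0,-18,0,0,0,1],[0,0,-24,0,0,0,1],[0,0,-30,0,0,0,1]]])

```text
t: 11.9
position: [0.5445, 0.1593, 0.3689]
tcp_rot: [[-1.0, 0.002, 0.025], [-0.025, -0.002, -1.0], [-0.002, -1.0, 0.002]]
wrist_force: [0.6, -4.0, 5.2]
opening: 0.172
```

Emit:
drive_tool(series=[[[0,0,-5,0,0,0,1],[0,0,-10,0,0,0,1],[0,0,-15,0,0,0,1],[0,0,-19,0,0,0,1],[0,0,-19,0,0,0,1]]])

```text
t: 12.52
position: [0.5436, 0.1794, 0.3687]
tcp_rot: [[-1.0, 0.001, 0.026], [-0.026, 0.0, -1.0], [-0.001, -1.0, -0.0]]
wrist_force: [1.3, -2.3, 4.8]
opening: 0.175
```

Emit:
drive_tool(series=[[[0,0,-1.5,0,0,0,1],[0,0,-3,0,0,0,1],[0,0,-4.5,0,0,0,1],[0,0,-6,0,0,0,1],[0,0,-6,0,0,0,1]]])

```text
t: 13.15
position: [0.5435, 0.1846, 0.3686]
tcp_rot: [[-1.0, 0.001, 0.025], [-0.025, -0.001, -1.0], [-0.001, -1.0, 0.001]]
wrist_force: [-0.9, -4.6, 7.0]
opening: 0.171
```

Emit:
drive_tool(series=[[[0,0,-1,0,0,0,1],[0,0,-2,0,0,0,1],[0,0,-3,0,0,0,1],[0,0,-3,0,0,0,1]]])

```text
t: 13.65
position: [0.5432, 0.1879, 0.3683]
tcp_rot: [[-1.0, 0.0, 0.025], [-0.025, -0.0, -1.0], [-0.0, -1.0, 0.0]]
wrist_force: [0.2, -3.2, 4.2]
opening: 0.176
```

Emit:
drive_tool(series=[[[0,0,-1,0,0,0,1],[0,0,-2,0,0,0,1],[0,0,-3,0,0,0,1],[0,0,-3,0,0,0,1]]])

```text
t: 14.15
position: [0.5425, 0.1918, 0.3677]
tcp_rot: [[-1.0, -0.002, 0.027], [-0.027, 0.001, -1.0], [0.002, -1.0, -0.001]]
wrist_force: [-0.6, 0.6, -2.7]
opening: 0.174
```

The ledge contact vanished at y = 0.1918 and the carrier's weight is now on the gripper, so it is over the pocket. I'll lower it 6 mm and feel for the floor.

Emit:
drive_tool(series=[[[0,1.5,0,0,0,0,1],[0,3,0,0,0,0,1],[0,4,0,0,0,0,1],[0,4,0,0,0,0,1]]])

```text
t: 14.65
position: [0.543, 0.191, 0.3643]
tcp_rot: [[-1.0, -0.0, 0.026], [-0.026, -0.0, -1.0], [0.0, -1.0, 0.0]]
wrist_force: [1.2, -0.4, -2.3]
opening: 0.172
```

Emit:
drive_tool(series=[[[0,1,0,0,0,0,1],[0,1.5,0,0,0,0,1],[0,1.5,0,0,0,0,1]]])

```text
t: 15.02
position: [0.543, 0.191, 0.3631]
tcp_rot: [[-1.0, 0.0, 0.026], [-0.026, -0.0, -1.0], [-0.0, -1.0, 0.0]]
wrist_force: [0.0, -0.3, -1.7]
opening: 0.178
```

Emit:
drive_tool(series=[[[0,0,-1,0,0,0,1],[0,0,-2,0,0,0,1],[0,0,-2,0,0,0,1]]])

```text
t: 15.4
position: [0.543, 0.1931, 0.363]
tcp_rot: [[-1.0, 0.0, 0.026], [-0.026, 0.0, -1.0], [-0.0, -1.0, -0.0]]
wrist_force: [0.1, -0.0, 0.3]
opening: 0.178
```

Emit:
drive_tool(series=[[[0,0.3,-1,0,0,0,1],[0,0.3,-2,0,0,0,1],[0,0.3,-2,0,0,0,1]]])

```text
t: 15.78
position: [0.5431, 0.1949, 0.363]
tcp_rot: [[-1.0, 0.001, 0.025], [-0.025, -0.0, -1.0], [-0.001, -1.0, 0.0]]
wrist_force: [-0.3, -1.5, 1.1]
opening: 0.18
```

Emit:
drive_tool(series=[[[0,0,-1,0,0,0,1],[0,0,-2,0,0,0,1],[0,0,-2,0,0,0,1]]])

```text
t: 16.15
position: [0.5431, 0.1967, 0.363]
tcp_rot: [[-1.0, 0.001, 0.025], [-0.025, -0.001, -1.0], [-0.001, -1.0, 0.001]]
wrist_force: [0.6, -3.6, 4.1]
opening: 0.178
```

Emit:
drive_tool(series=[[[0,-0.3,-0.5,0,0,0,1],[0,-0.3,-1.5,0,0,0,1],[0,-0.3,-1.5,0,0,0,1]]])

```text
t: 16.52
position: [0.5432, 0.1972, 0.363]
tcp_rot: [[-1.0, 0.0, 0.024], [-0.024, -0.003, -1.0], [-0.0, -1.0, 0.003]]
wrist_force: [-0.3, -5.5, 3.5]
opening: 0.174
```

Back stop felt at y = 0.197 with the carrier down at seated height (6 mm below riding). I'll back off the push, open, and retreat straight up.

Emit:
drive_tool(series=[[[0,0,1.5,0,0,0,1],[0,0,1.5,0,0,0,0.75],[0,0,1.5,0,0,0,0.6],[0,0,1.5,0,0,0,0.5],[0,0,1.5,0,0,0,0.5]]])

```text
t: 17.15
position: [0.5427, 0.1975, 0.3627]
tcp_rot: [[-1.0, -0.0, 0.026], [-0.026, 0.001, -1.0], [0.0, -1.0, -0.001]]
wrist_force: [-0.2, -0.2, 0.3]
opening: 0.503
```

Emit:
drive_tool(series=[[[0,-10,0,0,0,0,0.5],[0,-25,0,0,0,0,0.5],[0,-45,0,0,0,0,0.5],[0,-65,0,0,0,0,0.4],[0,-85,0,0,0,0,0.3]]])

```text
t: 17.77
position: [0.5428, 0.1971, 0.4501]
tcp_rot: [[-1.0, 0.002, 0.026], [-0.026, 0.001, -1.0], [-0.002, -1.0, -0.001]]
wrist_force: [0.4, 0.1, 1.1]
opening: 0.702
```

Emit:
drive_tool(series=[[[30,-10,40,0,0,0,0.3],[60,-10,60,0,0,0,0.3],[100,-10,80,0,0,0,0.3],[140,-10,90,0,0,0,0.3],[140,-10,90,0,0,0,0.3]]])

```text
t: 18.4
position: [0.403, 0.1033, 0.4593]
tcp_rot: [[-1.0, 0.002, 0.025], [-0.025, -0.002, -1.0], [-0.002, -1.0, 0.002]]
wrist_force: [-0.1, -0.4, 0.4]
opening: 0.703
```

```bash
python3 -c "
from h import *
from workcell import *
d=snapshot('wrist');s=snapshot('side');t=snapshot('top')
c=np.zeros((600,800,3),np.uint8)
a=cv2.resize(d['pixels'][:300],(480,225));c[:225,:480]=a
b=cv2.resize(s['pixels'][150:480,230:420],None,fx=1.6,fy=1.6);c[:528,490:490+b.shape[1]]=b[:, :310]
b=cv2.resize(t['pixels'][150:330,80:460],None,fx=1.28,fy=1.28);c[230:230+b.shape[0],:b.shape[1]]=b
cv2.imwrite('pics/c4.png',c)
print(state()['t'],state()['position'])
for n,q,f in(('w',d,fcloud),('t',t,cloud),('s',s,cloud)):
    P=f(q);k=P[(P[...,2]>.2)&(P[...,2]<.23)&(P[...,1]>.15)&(P[...,1]<.25)&(abs(P[...,0]-.543)<.02)]
    if len(k)>9:
        z=np.percentile(k[:,2],97);u=k[k[:,2]>z-.003];print(n,'knob top',z,np.median(u,0),'low part',np.median(k[k[:,2]<.21],0) if (k[:,2]<.21).any() else '')
"
```

```text
18.55 [0.40583413 0.10386689 0.45901052]
w knob top 0.2199757388173024 [0.54236396 0.19564315 0.21865293] low part [0.53758745 0.18880035 0.20529311]
t knob top 0.22345139164719727 [0.54171655 0.19634674 0.22170631] low part [0.54269002 0.18843674 0.20683103]
s knob top 0.2213549112326214 [0.54086749 0.19811261 0.22013606] low part [0.53983448 0.2041135  0.20472718]
```

View pics/c4.png

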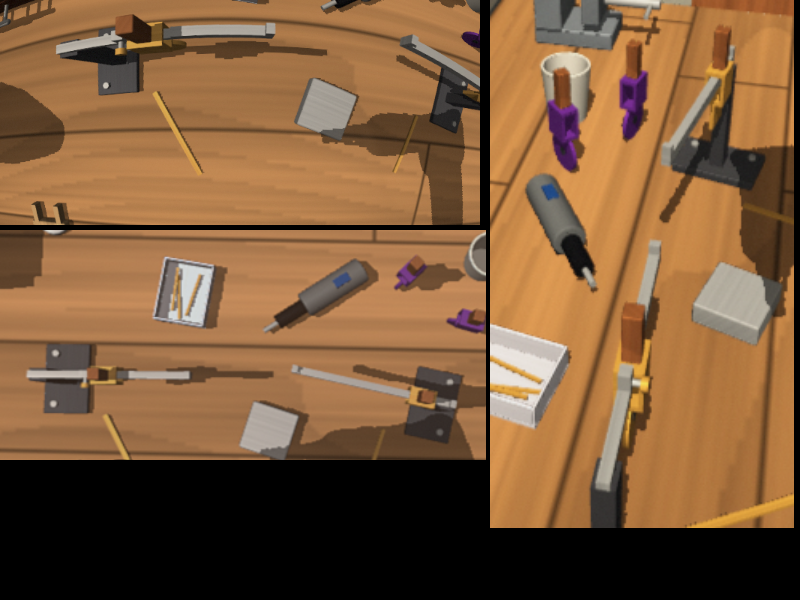

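Composite: the carrier hangs level in rail B's pocket against the back stop. The neighbour, tool, tin and block look undisturbed. The knob top reads about 6 mm lower than when riding, in all three views.

```bash
python3 -c "
from workcell import *
print(close_job())"
```

```text
the job is handed in; nothing more can be done
None
```

The round-blank carrier is now parked in rail B's pocket, hanging level and released, and the job was handed in at about 18.6 s. No verdict was given.

**What I did**
- **Off rail A:** I gripped the knob, slid the carrier to stop A and felt contact at about 5 N. I backed off, lifted it about 15 mm and passed over the stop.
- **Onto rail B:** I turned it about 13.5° and threaded it over stop B with no contact force. It landed just inside the stop at exactly the riding height.
- **Into the pocket:** I slid it along, pressing down with about 4–7 N, until the ledge contact ended at y ≈ 0.192 m. I held the carrier level and lowered it 6 mm, so it did not tip and fall in by its own weight. I then felt the back stop at about 5.5 N and let go.

**Last checks**
- **Seating:** the TCP (tool point) ended 5.9 mm below riding height, against the 6 mm depth of the pocket. The knob top read about 5 to 6 mm lower than at the start in the side, top and wrist views.
- **Surroundings:** the final picture shows the neighbour, rotary tool, tin and bench block in place, and the arm well clear.
- **Disagreements:** the cameras differed by 2–3 mm in absolute position. The carrier also started about 51 mm from the stop A centre, not at the middle of the rail. Neither affected the result.

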